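# Let the cap tray past the spring stop

### The arm

A 7-joint arm with a two-finger parallel gripper is mounted at the origin on the work surface. World frame = base frame: x ahead of the robot, y to its left, z up, the work surface at z = 0. Lengths are in m, angles in rad, forces in N, time in s.
With the tool pointing down it reaches from about 0.35 to 0.9 m from the base axis. Payload 8.1 kg.
Tool frame: the origin (TCP) lies at the centre of the arm's flange, where the gripper is bolted on; the fingertips stand 178 mm ahead of it and the grasp point (between the pads) lies 159 mm ahead of it; z points along the fingers, y is the line along which they close (so a half turn about z gives the same grasp; the last joint's range is limited). The gripper opens to 92 mm and grips with 3 to 60 N. Pads are 19 mm wide; open, the fingers measure 130 mm over their backs; the gripper's body (75 mm by 190 mm) begins 47 mm behind the grasp point.
Start: joints at [1.235, 0.434, 0.025, 1.573, -0.012, 1.134, -0.075], TCP at [0.144, -0.608, 0.405] pointing down, gripper open.
Joint ranges: [-2.62, 2.62], [-0.44, 2.09], [-1.27, 1.32], [0.08, 2.57], [-1.32, 4.46], [0.12, 2], [-2.74, 2.74]. Speed limits (rad/s): [2.22, 2.22, 3.01, 3.01, 3.14, 3.14, 3.14].

### API

Orientations are given as a rotation vector (axis times angle).
In Python, from cell import arm gives the robot as it stands. The module is installed in compiled form; this text tells all that it offers.
- The arm moves only by the shell command python3 -m inch 'ROWS' [FORCE]. ROWS is text: rows parted by semicolons, each of 5 numbers parted by spaces: the shift along the tool's x, y, z in m, then the turn about the tool's z in rad, then the finger opening in m, from 0 to 0.0918. In form: x y z roll fingers; .... A call has 1 to 5 rows; each row is the pose to reach, as a shift and turn from the pose commanded when the call began, along the tool's axes at that moment; what a row does not reach only later rows make up. A row lasts 1/10 s, in which the tool goes at most 50 mm and 8.59 degrees, less where a joint would pass 70% of its speed; a pose out of reach is approached as far as the arm can. A call with a gripper value outside its range is refused whole. The fingers move at their own pace and stop on an object; FORCE is the grip in N (left out, the last holds). Time passes only in rows, so rows that repeat a pose let the fingers close. It gives the time, the measured TCP pose, the force, the opening and the grip force at its end, in the units of the state.
- arm.observe(): the state, without advancing time (a new reading comes with each control period).
- arm.get_image(name): name is "scene" or "top"; returns the picture (400x640x3 uint8, red, green, blue); there is no depth.
- arm.get_calibration(name): a dict with "intrinsics" (3x3 intrinsics, pixels), "pose" (4x4, takes a point from camera to world coordinates). Camera axes: x right, y up, looking along -z (the intrinsics and any distortion apply to the point x, -y, -z); pixel columns grow to the right and rows downward; lengths in m; the calibration is good to about 2 mm. A picture is of the moment at which its call begins. get_calibration takes no time and is no camera call.
- arm.sign_off(): hands the job in; it is judged then, once.
Trained networks look in the newest picture that a camera, given by its name, has taken for a name from the list of things; names that differ only in an ending like _2 or _b are one class to them, and where a whole thing is asked for, a point or a joint stands for the part that bears it (a point fixed in the world has none). Each returns a list of dicts, best first, with "conf" (0 to 1); they miss things now and then, are a little off and sometimes report something else, mostly with a low value. They report only what shows in the picture. A call takes as long as a camera call. They do not tell look-alikes from the thing itself.
- arm.look_for(camera, query): "point" ([row, column] in pixels, amid what is visible of it).
- arm.silhouettes(camera, query): "region" (400x640 bool, what is visible of it) and "point" ([row, column] in pixels, amid what is visible of it).
- arm.place_of(camera, query): "point" ([row, column] in pixels: a listed point, or the origin of a listed thing).
The state is a dict: "clock": time; "joints": joint angles; "dq": joint speeds; "joint_efforts": joint torques, N m; "position": TCP position; "ee_rot": TCP orientation; "force": force on the tool from outside, world axes, zero at the start; "ft_torque": the same for the moment, N m; "width": opening from 0.0 (shut) to 1.0 (fully open); "gripper_force": force on a finger pad.
Only numpy, scipy, OpenCV 4.12 (cv2) and the standard library are available. Lean on these libraries where they do the work, as an engineer would, in place of code of your own. Each camera call takes 0.05 s, during which the arm holds its last target. There are 200 camera calls.

### The job

With the fingertips, press the yellow spring bar down behind the orange tray and, keeping it down, push the tray along the lane until it is wholly past the two red stop pegs. Then take the hand away so that the bar springs fully up again behind the tray, which stays flat in the lane. Do not lift or tip the tray, and leave everything else on the bench where it is.

Things in the scene. Friction and masses are not known exactly. Their poses are not given: they have to be found in the camera images.
- lane: blue and aluminium lane fixed on the bench, 335 mm long; origin under its centre line, bench at z = 0. +y = the way the tray must travel, x across, z up. Open end at y = -180 mm, closed end at +155. A 6 mm base plate spans x = -70 to +155 mm; beyond the far guide it is a low apron with a cup and a ring on it
- lane_ledge (a point): point on the lane's centre line at the height of the ledges (40 mm above the bench), above the lane's origin. The tray rides on two ledges at x = +-43 to +-58 mm; guide walls (inner faces x = +-58) rise to 54 mm above the bench. Between the ledges is an 86 mm wide trough holding the spring bar
- bumper (a point): middle of the rubber bumper face on the lane's closed end, 146 mm beyond the lane's origin (y = +146 mm), 50 mm above the bench; the tray may stop short of it or touch it (tray centre then at y = +106 mm)
- tray: loose orange open tray of white and blue caps, about 0.35 kg, 112 mm across the lane (x), 80 mm along it (y), 36 mm high, walls 3 mm. Origin: centre of its underside, axes as the lane's. Underside 40 mm, top 76 mm above the bench; 2 mm free to each guide. Starts 10 to 40 mm short of the pegs. Push its rear (-y) wall, in the middle
- stop_bar (a joint): how far the yellow spring bar is pressed down (m): 0 up, 0.016 bottom. It moves straight down as a whole wherever pressed, pegs with it. About 3 N starts it, 7 N holds it 12 mm down, 9 N bottoms it. Pressed 8 mm the pegs are level with the tray's underside; 11 mm or more lets the tray pass freely. Let go, it springs up by itself
- press_pad (a point): point on the bar's top face, on the centre line at y = -140 mm (lane frame); goes down with the bar. The bar is a flat plate 80 mm wide (x = +-40 mm) from y = -177 to +75 mm, running under and behind the tray; its top is 36 mm above the bench when up, 4 mm below the tray's underside
- pegs (a point): midpoint between the tops of the two red stop pegs on the bar, at y = +10 mm (lane frame). Pegs 10 mm in diameter at x = +-33 mm: closed fingers pass through the 56 mm gap. Tops 48 mm above the bench when up: 8 mm above the tray's underside, 12 mm above the bar. The tray is past them when its centre is beyond y = +55 mm
- tub: small green plastic cup, 60 mm across, 40 mm high, loose on the lane's far apron (the strip beyond the lane's far guide); a bystander, leave alone. Origin in its underside
- tape: cardboard-brown ring (tape core), 72 mm across, 36 mm high, lying loose on the lane's far apron; a bystander, leave alone. Origin in its underside
- jar: white screw jar with blue cap, 70 mm across, 110 mm high; a bystander, leave alone. Origin in its underside
- mug: blue mug, 80 mm across, 90 mm high; a bystander, leave alone. Origin in its underside
- carton: small closed cardboard box, 120 x 90 x 80 mm; a bystander, leave alone. Origin in its underside
- screwdriver: screwdriver lying flat; a bystander, leave alone
- bowl: red plastic bowl, 100 mm across, 45 mm high; a bystander, leave alone. Origin in its underside
There are look-alikes about, which are no part of the job. Of the things like the tray, leave any that is purple or turquoise; of the rest the smaller one is meant.

How it is judged:
On the way, in this order (a step that is already met when the one before it is completed fails the run):
1. the fingers press the stop bar down (at least 8 mm) while the tray is still before the pegs (value of joint stop_bar above 0.008 m and contact force between the fingers and stop_bar above 0.5 N and y of tray in the frame of lane below -0.025 m), for 0.1 s.
2. the tray has come wholly past the pegs with the bar still held down (at least 6 mm) (y of tray in the frame of lane above 0.058 m and value of joint stop_bar above 0.006 m), for 0.05 s.
At the end, for the whole second after the job is handed in: the tray's centre is between 58 and 112 mm beyond the lane's origin (wholly past the pegs), flat on the ledges (within 3 mm and 3 degrees), between the guides and at rest, and the bar is up again (within 2 mm) (y of tray in the frame of lane between 0.058 and 0.112 m and x of tray in the frame of lane between -0.006 and 0.006 m and height (world z) of tray below 0.043 m and angle between tray's own z axis and vertical below 0.05 rad and linear speed of tray below 0.01 m/s and value of joint stop_bar below 0.002 m); the robot touches nothing.
It fails at once if the tray is lifted or carried (more than 6 mm up) or tipped (more than about 9 degrees) (height (world z) of tray above 0.046 m or angle between tray's own z axis and vertical above 0.15 rad).
It fails at once if the stop bar is let up (less than 6 mm down) while the tray is over the pegs (y of tray in the frame of lane between -0.028 and 0.051 m and value of joint stop_bar below 0.006 m).
It fails at once if something else on the bench is moved more than 20 mm or tipped up (distance of any of tub, tape, jar, mug, carton, screwdriver, bowl from where it was at the start of the episode above 0.02 m or angle between any of tub, tape, jar, mug, carton, bowl's own z axis and vertical above 0.3 rad).
It also fails if it takes over 40 s, if anything falls off the work surface, if the arm or the gripper's body presses on something with over 40 N, if the wrist force passes 120 N, or if a joint passes its speed limit or range.

## Working session

There is one attempt and no reset: what is moved stays moved. The work goes in short steps, Python scripts to look and compute and a shell command to move; the robot and the scene stay as the last step left them, time stands still between calls to the robot, and variables do not carry over. Pictures are saved under pics/ and viewed, at most 10 in all, crops included, and the job is handed in when it is done.

```bash
mkdir -p pics; cat > h.py <<'E'
import numpy as np,cv2
from cell import arm
def ray(cam,p,z):
    c=arm.get_calibration(cam);K=np.array(c["intrinsics"]);T=np.array(c["pose"])
    d=np.linalg.inv(K)@[p[1],p[0],1];d=T[:3,:3]@[d[0],-d[1],-d[2]];o=T[:3,3]
    return (o+d*(z-o[2])/d[2]).round(4)
def save(cam,n): 
    im=arm.get_image(cam);cv2.imwrite(f"pics/{n}.png",cv2.cvtColor(im,cv2.COLOR_RGB2BGR));return im
E
python3 - <<'E'
from h import *
for cam in("scene","top"):
    save(cam,cam+"0"); print(cam,arm.get_calibration(cam).keys(),np.array(arm.get_calibration(cam)["pose"])[:3,3])
    for q,z in(("lane",0),("lane_ledge",.04),("bumper",.05),("tray",.04),("press_pad",.036),("pegs",.048),("tub",.006),("jar",0),("mug",0),("carton",0)):
        for r in arm.place_of(cam,q)[:3]: print(q,np.round(r["point"]),round(r["conf"],2),ray(cam,r["point"],z))
s=arm.observe();print(s)
E
```

```text
scene dict_keys(['intrinsics', 'pose']) [0.94408562 0.71733441 1.01230403]
lane [235. 318.] 0.89 [0.5606 0.089  0.    ]
lane [131. 305.] 0.75 [ 0.329  -0.3828  0.    ]
lane_ledge [230. 319.] 0.61 [0.563  0.0994 0.04  ]
bumper [273. 328.] 0.88 [0.6273 0.2462 0.05  ]
bumper [131. 263.] 0.2 [ 0.4961 -0.4154  0.05  ]
tray [216. 391.] 0.81 [0.3423 0.1763 0.04  ]
tray [170. 279.] 0.81 [ 0.5421 -0.2014  0.04  ]
tray [160. 334.] 0.76 [ 0.3499 -0.1371  0.04  ]
press_pad [194. 309.] 0.65 [ 0.5118 -0.0494  0.036 ]
pegs [231. 318.] 0.79 [0.5728 0.1047 0.048 ]
pegs [270. 330.] 0.54 [0.6159 0.2401 0.048 ]
tub [214. 278.] 0.5 [ 0.6304 -0.051   0.006 ]
jar [352. 368.] 0.56 [0.6493 0.4696 0.    ]
mug [150. 221.] 0.6 [ 0.6634 -0.4617  0.    ]
carton [132. 260.] 0.7 [ 0.4868 -0.4803  0.    ]
top dict_keys(['intrinsics', 'pose']) [0.3522225  0.00339207 1.3012695 ]
lane [178. 302.] 0.64 [0.5679 0.1009 0.    ]
lane_ledge [178. 301.] 0.75 [0.5623 0.1011 0.04  ]
lane_ledge [251. 452.] 0.18 [ 0.3231 -0.3692  0.04  ]
bumper [159. 256.] 0.61 [0.6241 0.2466 0.05  ]
bumper [151. 473.] 0.25 [ 0.6382 -0.4483  0.05
[... 401 characters left out ...]
: array([ 1.23543519,  0.43449295,  0.02499536,  1.57319027, -0.01159165,
        1.13401834, -0.07509087]), 'dq': array([-1.43328739e-03, -8.74552462e-04,  1.32930209e-04, -7.48925991e-04,
        4.20212809e-04,  4.83176203e-04,  9.02818017e-05]), 'joint_efforts': array([-1.85243048e-04, -6.67689443e+01,  9.83758941e-01, -3.14816844e+01,
       -6.08912087e-02,  3.26452916e-02,  4.62950834e-05]), 'position': array([ 0.14414333, -0.6081567 ,  0.40474994]), 'ee_rot': array([ 3.12031491e+00,  3.64685076e-01, -1.59350063e-05]), 'force': array([-0.78227462, -0.59316426, -0.2057911 ]), 'ft_torque': array([-0.0127456 ,  0.01053392,  0.02783357]), 'gripper_force': 0.0, 'width': 0.9966381747968096}
```

View pics/top0.png

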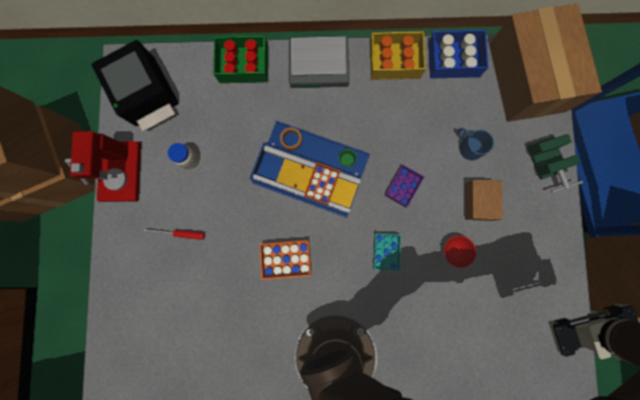

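View pics/scene0.png

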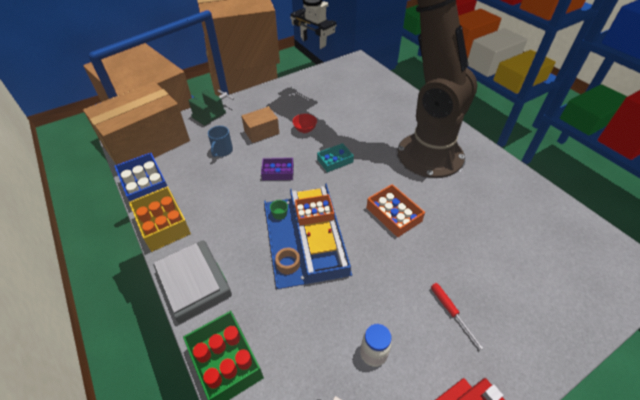

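The top view shows the lane with the orange tray in it at about (183,322) (row, col). The larger look-alike is at (258,286), the purple one at (185,404) and the turquoise one at (250,386). The bar's rear end is near (193,343), and the scene view agrees. Next I'll refine the lane pose by colour.

```bash
python3 - <<'E'
from h import *
for cam in("top","scene"):
    im=cv2.cvtColor(cv2.imread(f"pics/{cam}0.png"),cv2.COLOR_BGR2HSV)
    box=np.zeros((400,640),bool)
    if cam=="top": box[125:215,250:370]=1
    else: box[180:280,265:350]=1
    H,S,V=im[...,0].astype(int),im[...,1],im[...,2]
    Y=box&(H>18)&(H<32)&(S>150)&(V>110)
    n,l,st,ce=cv2.connectedComponentsWithStats(Y.astype(np.uint8))
    pts=[]
    for i in range(1,n):
        if st[i,4]>40:
            p=np.argwhere(l==i); w=np.array([ray(cam,q,.036)[:2] for q in p]);pts.append(w);print(cam,"yellow",len(p),w.mean(0))
    w=np.vstack(pts); r=cv2.minAreaRect((w*1000).astype(np.float32));print("all",r,cv2.boxPoints(r).round(0).tolist())
    R=box&((H<6)|(H>174))&(S>150)
    n,l,st,ce=cv2.connectedComponentsWithStats(R.astype(np.uint8))
    for i in range(1,n):
        if st[i,4]>2: print("red",st[i,4],ce[i],ray(cam,ce[i][::-1],.048))
    O=box&(H>=5)&(H<15)&(S>150)
    n,l,st,ce=cv2.connectedComponentsWithStats(O.astype(np.uint8))
    i=1+np.argmax(st[1:,4]); p=np.argwhere(l==i);w=np.array([ray(cam,q,.076)[:2] for q in p]);r=cv2.minAreaRect((w*1000).astype(np.float32));print("tray",len(p),r)
a,b=[cv2.imread("pics/top0.png")[120:220,245:375],cv2.imread("pics/scene0.png")[180:280,260:390]]
cv2.imwrite("pics/crop.png",cv2.resize(np.vstack([a,b]),None,fx=3,fy=3,interpolation=2))
E
```

```text
top yellow 693 [0.57473088 0.12342727]
top yellow 498 [ 0.51467711 -0.03270502]
all ((547.4542846679688, 52.59650421142578), (248.35592651367188, 78.24504852294922), 69.08367156982422) [[467.0, -49.0], [540.0, -77.0], [628.0, 155.0], [555.0, 183.0]]
tray 124 ((540.2177124023438, 35.701576232910156), (76.10687255859375, 111.79426574707031), 69.09500122070312)
scene yellow 156 [ 0.50958013 -0.05075577]
scene yellow 711 [0.57583347 0.12287595]
all ((548.7413940429688, 53.306114196777344), (253.25257873535156, 78.52299499511719), 68.96033477783203) [[467.0, -51.0], [540.0, -79.0], [631.0, 157.0], [558.0, 186.0]]
red 4 [329.5 230. ] [0.5405 0.1221 0.048 ]
tray 415 ((548.2810668945312, 46.21080017089844), (104.46636962890625, 110.36590576171875), 68.77894592285156)
```

View pics/crop.png

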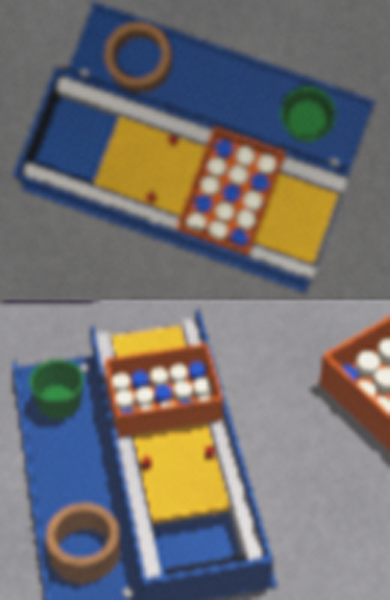

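The crop shows the pegs at top-view pixels of about (167,303) and (186,295). They sit clear in front of the tray, and the bar lies bare behind it. Both cameras agree on the lane:
- **Heading:** +y points at about 69.05° in the world frame.
- **Origin:** about (0.566, 0.1005).
- **Tray:** its centre is at y ≈ -70 mm.

I'll move above the press pad (0.516, -0.030), translating first and then rolling.

```bash
python3 -m inch '0.033 -0.032 0 0 0; 0.066 -0.064 0 0 0; 0.099 -0.096 0 0 0; 0.132 -0.128 0 0 0; 0.165 -0.159 0 0 0' 20; python3 -m inch '0.033 -0.032 0 0 0; 0.066 -0.064 0 0 0; 0.099 -0.096 0 0 0; 0.132 -0.128 0 0 0; 0.165 -0.159 0 0 0'; python3 -m inch '0.033 -0.032 0 0 0; 0.066 -0.064 0 0 0; 0.099 -0.096 0 0 0; 0.132 -0.128 0 0 0; 0.165 -0.159 0 0 0'
```

```text
clock: 1.6
position: [0.2687, -0.4137, 0.4049]
ee_rot: [3.12, 0.365, 0.0]
force: [1.5, -0.4, -0.0]
width: 0.618
gripper_force: 0.0
clock: 2.1
position: [0.3925, -0.2209, 0.4051]
ee_rot: [3.12, 0.365, 0.001]
force: [0.7, -1.3, -0.5]
width: 0.177
gripper_force: 0.0
clock: 2.6
position: [0.5165, -0.0281, 0.405]
ee_rot: [3.12, 0.364, 0.001]
force: [0.7, -0.5, 0.1]
width: 0.006
gripper_force: 0.0
```

```bash
python3 -m inch '0 0 0 -0.14 0; 0 0 0 -0.28 0; 0 0 0 -0.42 0; 0 0 0 -0.56 0; 0 0 0 -0.7 0'; python3 -m inch '0 0 0 -0.14 0; 0 0 0 -0.273 0;0 0 0 -0.273 0;0 0 0 -0.273 0;0 0 0 -0.273 0'
cat >> h.py <<'E'
from scipy.spatial.transform import Rotation as Ro
O=np.array([.566,.1005]);D=np.array([.3575,.9339]);X=np.array([.9339,-.3575])
def st():
    s=arm.observe();p=s["position"];R=Ro.from_rotvec(s["ee_rot"]).as_matrix();r=p[:2]-O
    print("clock",s["clock"],"lane x,y mm",(1000*np.array([r@X,r@D])).round(1),"tip z",round(1000*(p[2]-.178),1),"toolx deg",np.degrees(np.arctan2(R[1,0],R[0,0])).round(2),"z",R[:,2].round(3),"F",s["force"].round(1),"lane F",round(s["force"][:2]@D,1),s["joints"].round(2),s["width"])
E
python3 -c "from h import *;st();save('top','above')"
```

```text
clock: 3.1
position: [0.5158, -0.0298, 0.4048]
ee_rot: [2.802, 1.421, 0.0]
force: [0.3, 0.6, -0.1]
width: 0.005
gripper_force: 0.0
clock: 3.6
position: [0.5158, -0.0299, 0.4047]
ee_rot: [2.591, 1.777, -0.0]
force: [0.0, 0.4, -0.7]
width: 0.006
gripper_force: 0.0
clock 3.6 lane x,y mm [  -0.2 -139.7] tip z 226.7 toolx deg 68.9 z [ 0. -0. -1.] F [ 0.   0.4 -0.7] lane F 0.4 [ 0.39  0.32 -0.55  1.8   0.19  1.08 -0.6 ] 0.0061118227286218
```

```bash
python3 -m inch '0 0 0.04 0 0; 0 0 0.08 0 0; 0 0 0.12 0 0; 0 0 0.16 0 0; 0 0 0.178 0 0'; python3 -c "
from h import *
st();save('scene','low')"
```

```text
clock: 4.15
position: [0.5146, -0.03, 0.2236]
ee_rot: [-2.587, -1.778, 0.005]
force: [0.3, -1.3, 0.4]
width: 0.005
gripper_force: 0.0
clock 4.15 lane x,y mm [  -1.3 -140.2] tip z 45.6 toolx deg 68.99 z [-0.004 -0.    -1.   ] F [ 0.3 -1.3  0.4] lane F -1.1 [ 0.29  0.54 -0.46  2.    0.36  0.69 -0.76] 0.005094378071745984
```

View pics/low.png

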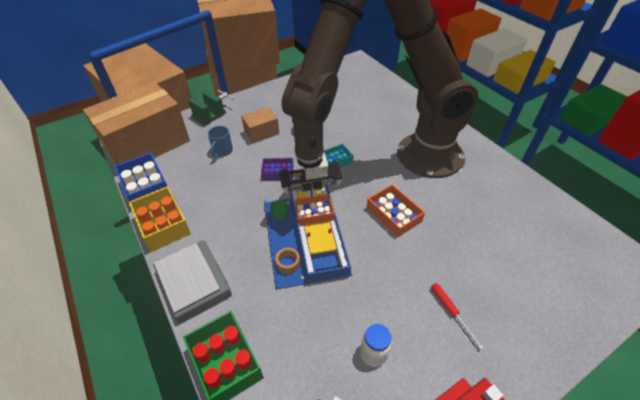

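The hand stands across the lane behind the tray at about (178,312), clear of everything. Next, press the bar.

```bash
python3 -m inch '0.001 0.001 0.008 0 0; 0.001 0.001 0.013 0 0; 0.001 0.001 0.018 0 0; 0.001 0.001 0.023 0 0; 0.001 0.001 0.023 0 0'; python3 -c "from h import *;st()"
```

```text
clock: 4.7
position: [0.5177, -0.0291, 0.2044]
ee_rot: [2.587, 1.78, 0.003]
force: [-1.2, 0.9, 7.0]
width: 0.006
gripper_force: 3.2
clock 4.7 lane x,y mm [   1.2 -138.3] tip z 26.4 toolx deg 69.08 z [ 0.002  0.    -1.   ] F [-1.2  0.9  7. ] lane F 0.4 [ 0.28  0.57 -0.44  2.01  0.39  0.65 -0.78] 0.005871668077860385
```

```bash
python3 -m inch '0 0 0.002 0 0; 0 0 0.003 0 0; 0 0 0.003 0 0'; python3 -c "from h import *;st()"
```

```text
clock: 5.0
position: [0.5177, -0.029, 0.2019]
ee_rot: [2.587, 1.78, 0.003]
force: [-0.9, 1.2, 7.3]
width: 0.007
gripper_force: 3.6
clock 5.0 lane x,y mm [   1.2 -138.2] tip z 23.9 toolx deg 69.07 z [ 0.002 -0.    -1.   ] F [-0.9  1.2  7.3] lane F 0.7 [ 0.27  0.57 -0.44  2.01  0.39  0.64 -0.79] 0.006643752157289952
```

```bash
python3 -m inch '0 0 0.001 0 0; 0.006 0 0.001 0 0; 0.012 0 0.001 0 0; 0.018 0 0.001 0 0; 0.024 0 0.001 0 0'; python3 -c "from h import *;st()"
```

```text
clock: 5.5
position: [0.5259, -0.0087, 0.2008]
ee_rot: [2.587, 1.776, -0.002]
force: [-3.4, -7.9, 10.8]
width: 0.005
gripper_force: 5.6
clock 5.5 lane x,y mm [   1.6 -116.3] tip z 22.8 toolx deg 68.95 z [ 0.001 -0.003 -1.   ] F [-3.4 -7.9 10.8] lane F -8.6 [ 0.23  0.58 -0.43  1.99  0.4   0.65 -0.83] 0.004809774399967177
```

```bash
python3 -m inch '0.006 0 0 0 0; 0.012 0 0 0 0; 0.018 0 0 0 0; 0.024 0 0 0 0; 0.03 0 0 0 0'; python3 -c "from h import *;st();save('scene','push')"
```

```text
clock: 6.0
position: [0.5366, 0.019, 0.2008]
ee_rot: [2.588, 1.776, -0.002]
force: [-3.2, -8.0, 10.5]
width: 0.007
gripper_force: 5.6
clock 6.0 lane x,y mm [  1.7 -86.6] tip z 22.8 toolx deg 68.92 z [ 0.001 -0.004 -1.   ] F [-3.2 -8.  10.5] lane F -8.6 [ 0.17  0.6  -0.43  1.96  0.39  0.67 -0.87] 0.007262698484282056
```

View pics/push.png

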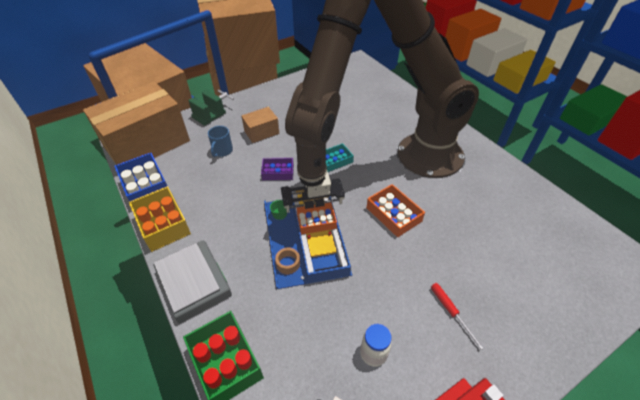

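The tray at about (218,318) slides flat, about 13 mm of bar travel is held, and forces are steady. Continuing.

```bash
python3 -m inch '0.01 -0.0003 0 0 0; 0.02 -0.0005 0 0 0; 0.03 -0.0008 0 0 0; 0.04 -0.001 0 0 0; 0.05 -0.001 0 0 0'; python3 -c "from h import *;st()"
```

```text
clock: 6.55
position: [0.5536, 0.0664, 0.2007]
ee_rot: [2.587, 1.777, -0.002]
force: [-3.2, -7.6, 8.9]
width: 0.008
gripper_force: 5.1
clock 6.55 lane x,y mm [  0.6 -36.2] tip z 22.7 toolx deg 68.95 z [ 0.001 -0.003 -1.   ] F [-3.2 -7.6  8.9] lane F -8.2 [ 0.09  0.62 -0.42  1.91  0.39  0.69 -0.94] 0.007946242223228725
```

```bash
python3 -m inch '0.01 0 0 0 0; 0.02 0 0 0 0; 0.03 0 0 0 0; 0.04 0 0 0 0; 0.05 0 0 0 0'; python3 -c "from h import *;st()"
```

```text
clock: 7.05
position: [0.5716, 0.113, 0.2007]
ee_rot: [2.587, 1.776, -0.002]
force: [-2.8, -8.0, 9.1]
width: 0.004
gripper_force: 5.1
clock 7.05 lane x,y mm [ 0.7 13.7] tip z 22.7 toolx deg 68.94 z [ 0.001 -0.003 -1.   ] F [-2.8 -8.   9.1] lane F -8.5 [ 0.    0.65 -0.42  1.85  0.38  0.73 -1.  ] 0.0038436343871219585
```

```bash
python3 -m inch '0.007 0 0 0 0; 0.014 0 0 0 0; 0.02 0 0 0 0; 0.02 0 0 0 0; 0.02 0 0 0 0'; python3 -c "
from h import *
st();save('scene','past')
for c in('scene','top'):
  for r in arm.place_of(c,'tray')[:4]:
    p=ray(c,r['point'],.04)[:2]-O;print(c,r['conf'],p@X,p@D)"
```

```text
clock: 7.55
position: [0.5789, 0.1327, 0.201]
ee_rot: [2.587, 1.778, 0.001]
force: [-0.9, -3.9, 7.6]
width: 0.0
gripper_force: 3.8
clock 7.55 lane x,y mm [ 0.5 34.7] tip z 23.0 toolx deg 69.01 z [ 0.002 -0.001 -1.   ] F [-0.9 -3.9  7.6] lane F -3.9 [-0.03  0.66 -0.42  1.82  0.38  0.74 -1.02] 0.00042225124438776394
scene 0.95 -0.003292739999999912 0.08804026000000004
scene 0.83 0.08493716000000004 -0.27950295999999997
scene 0.63 -0.24060992999999994 -0.011157409999999979
scene 0.47 -0.12765895999999993 -0.31377236
top 0.95 -0.26243865999999993 -0.05399173999999999
top 0.75 0.08366072000000004 -0.3239995
top 0.63 -0.001339359999999925 -0.06614981999999997
top 0.34 0.0017328300000000855 0.0016270100000000305
```

View pics/past.png

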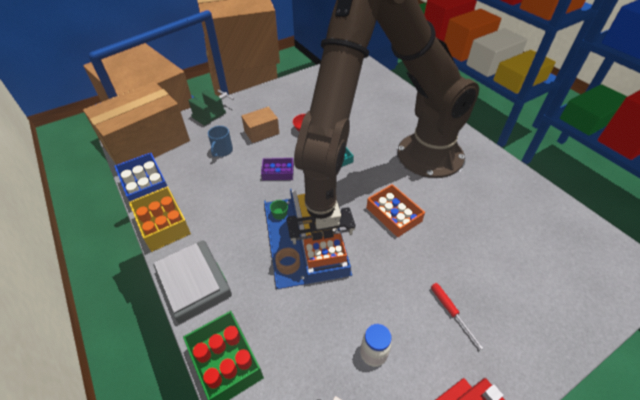

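The tray at about (248,325) is near y ≈ +84 mm, short of the bumper. Next: back off 8 mm with the bar held, then lift straight up.

```bash
python3 -m inch '-0.004 0 0 0 0; -0.008 0 0 0 0; -0.01 0 0 0 0; -0.01 0 0 0 0'; python3 -m inch '0 0 -0.01 0 0; 0 0 -0.02 0 0; 0 0 -0.04 0 0; 0 0 -0.08 0 0; 0 0 -0.12 0 0'; python3 -m inch '-0.02 0 -0.04 0 0; -0.06 0 -0.08 0 0; -0.1 0 -0.1 0 0; -0.14 0 -0.1 0 0; -0.18 0 -0.1 0 0';python3 -m inch '-0.04 0 0 0 0; -0.08 0 0 0 0; -0.12 0 0 0 0; -0.12 0 0 0 0; -0.12 0 0 0 0'
python3 -c "
from h import *
st();save('scene','end');a=save('top','end_t')
for c in('scene','top'):
  for r in arm.place_of(c,'tray')[:4]:
    p=ray(c,r['point'],.04)[:2]-O;print(c,r['conf'],p@X,p@D)
b=[cv2.imread('pics/end_t.png')[120:220,245:375],cv2.imread('pics/end.png')[180:280,260:390]]
cv2.imwrite('pics/crop2.png',cv2.resize(np.vstack(b),None,fx=3,fy=3,interpolation=2))"
```

```text
clock: 8.1
position: [0.5761, 0.1257, 0.2019]
ee_rot: [2.587, 1.781, 0.01]
force: [1.5, 3.6, 7.8]
width: 0.004
gripper_force: 3.8
clock: 8.6
position: [0.574, 0.1236, 0.3209]
ee_rot: [-2.588, -1.78, 0.004]
force: [1.1, 1.0, 0.5]
width: 0.005
gripper_force: 0.0
clock: 9.1
position: [0.5091, -0.0456, 0.4213]
ee_rot: [2.587, 1.779, 0.001]
force: [0.5, -0.8, -0.3]
width: 0.005
gripper_force: 0.0
clock: 9.6
position: [0.4668, -0.1568, 0.4201]
ee_rot: [-2.59, -1.777, 0.001]
force: [0.4, 1.4, 0.0]
width: 0.007
gripper_force: 0.0
clock 9.6 lane x,y mm [  -0.7 -275.7] tip z 242.1 toolx deg 68.92 z [-0. -0. -1.] F [0.4 1.4 0. ] lane F 1.5 [ 0.58  0.24 -0.45  1.84  0.12  1.09 -0.27] 0.007104413515576658
scene 0.98 -0.0034868899999999717 0.07875747000000001
scene 0.88 0.08789506000000005 -0.2704471
scene 0.86 -0.23956723999999996 -0.0010144199999999881
scene 0.63 -0.11852774999999996 -0.29175289
top 0.91 -0.25910356999999995 -0.04704007
top 0.66 -0.12611818999999994 -0.33374098999999996
top 0.62 -0.0015000699999999957 0.09118923
```

View pics/crop2.png

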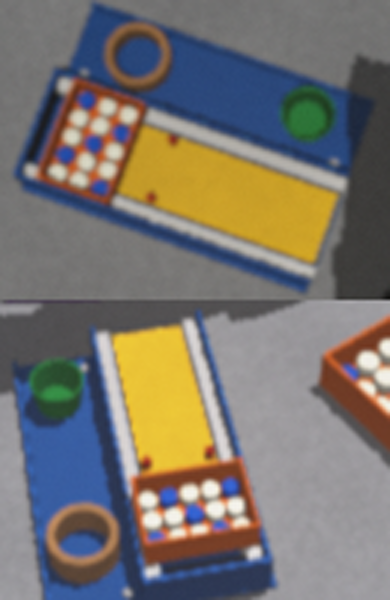

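The crop shows the tray flat in the lane and past both pegs, which are up again. The cup and ring have not moved.

```bash
python3 -c "
from cell import arm
print(arm.sign_off())"
```

```text
the job is handed in; nothing more can be done
None
```

The job is handed in: the tray sits flat past both stop pegs at about y = +85 mm, the bar is up again behind it, the cup, ring and other items look unmoved, and the arm finished clear at 9.6 s; no verdict came back.

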